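Refit and lock the access cover of the tea-glass turntable base

ROBOT

A 6-joint arm with a two-finger parallel gripper is mounted at the origin on the work surface. World frame = base frame: x ahead of the robot, y to its left, z up, the work surface at z = 0. Lengths are in mm, angles in rad, forces in N, time in s.
With the tool pointing down it reaches from about 375 to 925 mm from the base axis. Payload 5.7 kg.
Tool frame: the origin (TCP) lies at the very end of the fingers, on their centre line; the grasp point (between the pads) lies 19 mm behind it; z points along the fingers, y is the direction in which the jaws open and shut (so a half turn about z gives the same grasp; the last joint's range is limited). The gripper opens to 88 mm and grips with 3 to 60 N. Pads are 20 mm wide; open, the fingers measure 115 mm over their backs; the gripper's body (75 mm by 178 mm) begins 61 mm behind the grasp point.
Start: joints at [-1.426, 0.359, 1.51, -0, 1.272, -0.115], TCP at [154.118, -579.836, 222.623] pointing down, gripper open.
Joint ranges: [-2.97, 2.97], [-1.01, 2.36], [0.21, 2.38], [-0.96, 4.11], [0.2, 2.71], [-2.98, 2.98]. Speed limits (rad/s): [2.39, 2.39, 3.14, 3.14, 3.14, 3.14].

INTERFACE

Orientations are given as a rotation vector (axis times angle).
In Python, from plant import arm, claw, readout, viewer gives the robot as it stands. Calls block until the motion is done:
- arm.movep(position, orientation): joint-space move of the TCP to a pose.
- arm.move_l(position, frame=None, vel=150, f_stop=None): straight line of the TCP; frame=None keeps the orientation; vel is the mean speed in mm/s. With f_stop (N) it stops when the force on the tool has changed by that much, and returns True; else False.
- arm.goto_joints(angles): joint-space move.
- claw.grip(opening): finger opening in mm; the grip force is fixed at half the most; returns when the fingers have stopped.
- arm.hold(seconds).
- arm.solve_ik(position, orientation): joint angles nearest the present ones, or None.
- readout.get_obs(): the state.
- viewer.camera(name): name is "scene" or "top"; returns a dict with "image" (420x560x3 uint8, red, green, blue), "camera_matrix" (3x3 intrinsics, pixels), "world_to_cam" (4x4, takes a point from world to camera coordinates). Camera axes: x right, y up, looking along -z (the intrinsics and any distortion apply to the point x, -y, -z); pixel columns grow to the right and rows downward; lengths in mm; the calibration is good to about 2 mm. A picture is of the moment at which its call begins. There is no depth.
A pose or a line that the arm cannot do raises arm.MotionError and nothing moves.
- arm.close_job(): hands the job in, once; it reports no verdict.
The state is a dict: "time_s": time; "joint_pos": joint angles; "dq": joint speeds; "effort": joint torques, N m; "eef_pos": TCP position; "tcp_rot": TCP orientation; "force": force on the tool from outside, world axes, zero at the start; "torque": the same for the moment, N m; "opening": finger opening in mm.
Only numpy, scipy, OpenCV 4.12 (cv2) and the standard library are available. Lean on these libraries where they do the work, as an engineer would, in place of code of your own. Each camera call takes 0.05 s, during which the arm holds its last target.

TASK

The loose access cover of the turntable base is lying on the board beside it. Set it flat down into the open bay of the base, then gently push its quarter-turn stud in until it bottoms and turn it a quarter turn clockwise to its stop, so that when you let go it springs back a little and stays locked. Do not ram the stud or force the cover (20 N of push is plenty), and leave the glasses, kettle and bowl where they are.

Things in the scene. Friction and masses are not known exactly. Their poses are not given: they have to be found in the camera images.
- base: grey steel plinth of the glass turntable, fixed, 50 mm high; origin on the board under the centre of its rectangular access bay, z up. It reaches from x = -95 to +95 mm and y = -315 to +64 mm. A wooden turntable disc, 176 mm across, its top 62 mm above the board, sits on it centred at y = -215 mm.
- bay (a point): centre of the access bay at the level of its ledge, axes as the base. The bay is open at the top, 124 (x) x 94 (y) mm, 16 mm deep to this flat steel ledge, which runs round its walls, 10 to 12 mm wide, 34 mm above the board.
- slot (a point): nominal centre of the slot in the bay's middle, axes as the base: a steel plate with a 28 x 11 mm slot along x. The plate's top lies between 0.5 mm above and 7.5 mm below the ledge level; how deep is not measured. 11 mm under its top is a cup floor that stops the stud.
- cover: loose aluminium cover, a pan open underneath, 120 (x) x 90 (y) x 16 mm, 0.2 to 0.35 kg with stud; origin at the centre of its underside (foot of the skirt), z up. It fits the bay with 2 mm play each side, either way round; its origin is then 34 mm above the board, its top flush with the base. The stud stands up through its centre; carry it by the stud's grip.
- plunger (a joint): how far the stud is pushed down into the cover, m: 0 = out (spring, 2.75 N), 0.0225 = end. Spring 220 N/m. In the bay, at 0 rad, the pin passes the slot and meets the cup floor at 0.0125 to 0.0205 (5.5 to 7.5 N, then hard). It turns only within 1.5 mm of that floor. Let go at a quarter turn it rises 4 mm from the floor and catches under the plate, at 0.0085 to 0.0165.
- stud (a joint): turn of the stud in the cover, rad: 0 = open (wing grip and cross pin along the cover's long side x), 1.57 = locked (across it), stop at both ends; grows clockwise seen from above; friction 0.06 N m. It must be past about 1.3 for the pin to rise into its catch.
- stud_grip (a point): centre of the stud's black wing grip: a bar 36 mm long (its x), 10 mm thick (its y), 22 mm high (z), centred 53 mm above the cover's underside when the stud is out; 24 mm of free space between the bar and the cover's top. The cross pin, 22 x 5 x 4 mm, lies parallel to the bar, 49 mm below this point.
- glass_a: tea glass in a steel holder standing on the turntable, 60 mm across, 85 mm high; origin at the centre of its underside. Leave alone.
- glass_b: another such tea glass on the turntable. Leave alone.
- kettle: enamel kettle, body 170 mm across, 155 mm high, with a spout to its x and a handle to its -x; origin at the centre of its underside. Leave alone.
- bowl: small ceramic bowl, 110 mm across, 50 mm high; origin at the centre of its underside. Leave alone.
Things that resemble listed ones, but are neither listed nor needed, are in the scene too. What is shaped like the cover but purple or red is not meant.

How it is judged (in metres and radians):
On the way, in this order (a step that is already met when the one before it is completed fails the run):
1. the cover sits flat in the bay, stud not yet turned (z of cover in the frame of base between 0.031 and 0.0365 m and horizontal distance between cover and base below 0.005 m and angle between cover's own z axis and vertical below 0.03 rad and value of joint stud below 0.4 rad), for 0.1 s.
2. the stud is pushed in through the slotted plate (value of joint plunger above 0.0105 m and value of joint stud below 0.6 rad and z of cover in the frame of base below 0.0365 m), for 0.1 s.
At the end, for the whole second after the job is handed in: The cover lies flat in the bay (origin within 5 mm of the bay's centre, at ledge height within 3 mm, square to it within 0.08 rad), the stud is turned past 1.3 rad and has sprung back to catch under the plate (pushed in 7.5 to 17.5 mm), and it is released and at rest (value of joint stud above 1.3 rad and value of joint plunger between 0.0075 and 0.0175 m and z of cover in the frame of base between 0.031 and 0.0365 m and horizontal distance between cover and base below 0.005 m and angle between cover's own z axis and vertical below 0.03 rad and angle between the x axis of cover and the x axis of base, either way round below 0.08 rad and linear speed of cover below 0.02 m/s and contact force between the fingers and cover below 0.1 N); the robot touches nothing.
It fails at once if the stud or cover is pressed on the base with more than 30 N (contact force between cover and base above 30 N).
It fails at once if a glass is moved more than 15 mm or tipped (distance of any of glass_a, glass_b from where it was at the start of the episode above 0.015 m or angle between any of glass_a, glass_b's own z axis and vertical above 0.3 rad).
It fails at once if the kettle or the bowl is moved more than 15 mm (distance of any of kettle, bowl from where it was at the start of the episode above 0.015 m).
It also fails if it takes over 67 s, if anything falls off the work surface, if the arm or the gripper's body presses on something with over 40 N, if the wrist force passes 120 N, or if a joint passes its speed limit or range.

## Working session

There is one attempt and no reset: what is moved stays moved. The work goes in short steps, each a Python script; the robot and the scene stay as the last script left them, time stands still between calls to the robot, and variables do not carry over. Pictures are saved under pics/ and viewed, and the job is handed in when it is done.

```bash
mkdir -p pics; ls; python3 - <<'E'
from plant import arm, claw, readout, viewer
import cv2, numpy as np, pickle
d={}
for n in ("scene","top"):
    c=viewer.camera(n); d[n]=c
    cv2.imwrite(f"pics/{n}0.png",c["image"][:,:,::-1])
    print(n,{k:(v.round(3).tolist() if hasattr(v,'round') else v) for k,v in c.items() if k!="image"})
pickle.dump(d,open("c0.pkl","wb"))
print(readout.get_obs())
E
```

```text
pics
scene {'camera_matrix': [[481.588, 0.0, 280.231], [0.0, 481.588, 223.212], [0.0, 0.0, 1.0]], 'world_to_cam': [[0.273, 0.962, 0.011, -96.829], [-0.806, 0.223, 0.548, 415.798], [0.524, -0.158, 0.837, -1596.773], [0.0, 0.0, 0.0, 1.0]]}
top {'camera_matrix': [[481.008, 0.0, 282.86], [0.0, 481.008, 212.461], [0.0, 0.0, 1.0]], 'world_to_cam': [[0.009, -1.0, 0.0, -48.77], [0.988, 0.009, 0.152, -526.202], [-0.152, -0.001, 0.988, -1036.265], [0.0, 0.0, 0.0, 1.0]]}
{'time_s': 0.1, 'joint_pos': array([-1.42609420e+00,  3.59416510e-01,  1.51131827e+00, -3.97055849e-05,
        1.27252440e+00, -1.15102969e-01]), 'dq': array([ 0.00097848, -0.0015867 , -0.00259687, -0.00120045, -0.00060171,
        0.00071802]), 'effort': array([ 1.36500286e-03, -5.16355813e+01, -2.71407115e+01,  6.76952326e-02,
        2.77040340e-02, -2.37158935e-05]), 'eef_pos': array([ 154.02039219, -579.24085174,  221.90573019]), 'tcp_rot': array([-3.11346911e+00, -4.06756524e-01,  9.82820938e-05]), 'force': array([-0.02770563,  0.83441864,  0.11295194]), 'torque': array([ 0.00564762, -0.02695739, -0.00324874]), 'opening': 88.07971482271685}
```

View pics/scene0.png

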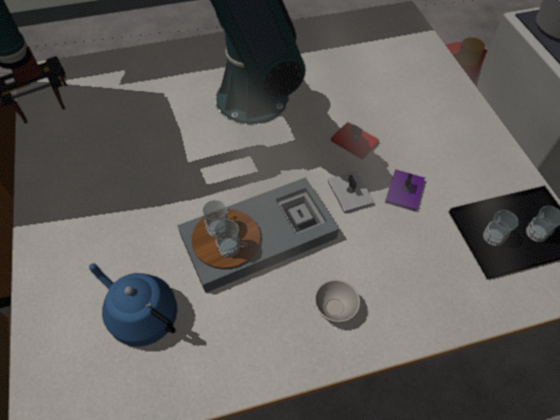

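View pics/top0.png

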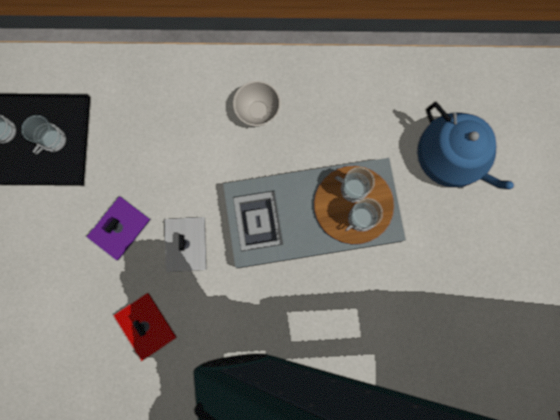

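The candidates are the pale aluminium pan at top (185,244), the purple one at (119,228) and the red one at (145,327). The pale one fits the description. I'll check it in enlarged crops.

```bash
python3 - <<'E'
import cv2
t=cv2.imread("pics/top0.png"); s=cv2.imread("pics/scene0.png")
def crop(im,x0,y0,w,h,k,n):
    c=cv2.resize(im[y0:y0+h,x0:x0+w],None,fx=k,fy=k,interpolation=cv2.INTER_CUBIC)
    for i in range(0,w,10):
        cv2.putText(c,str(x0+i),(i*k,8),0,.3,(0,0,255),1); cv2.line(c,(i*k,10),(i*k,14),(0,0,255),1)
    for i in range(0,h,10):
        cv2.putText(c,str(y0+i),(0,i*k+4),0,.3,(0,0,255),1)
    cv2.imwrite(n,c)
crop(t,150,180,140,100,5,"pics/t1.png")
crop(s,270,160,110,90,6,"pics/s1.png")
E
```

```text
(no output)
```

View pics/t1.png

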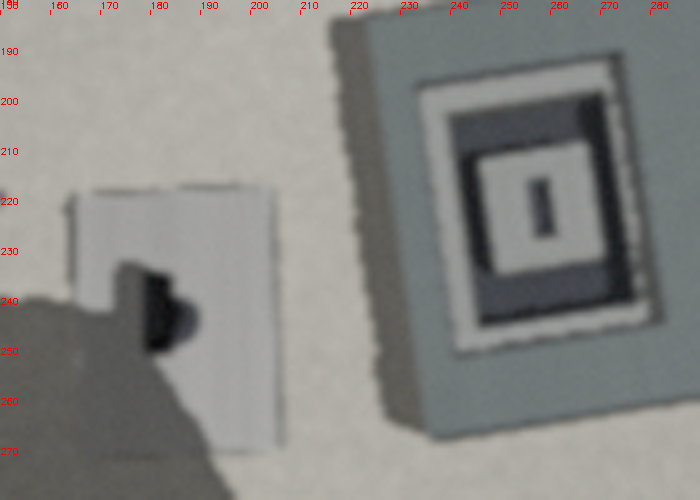

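View pics/s1.png

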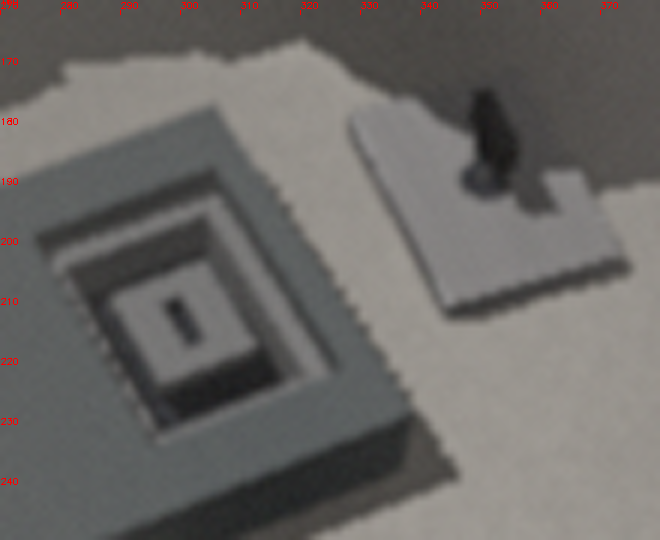

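```bash
cat > h.py <<'E'
import numpy as np, cv2, pickle
from scipy.optimize import least_squares
def proj(c,P):
    P=np.atleast_2d(P).astype(float); W=c["world_to_cam"]; q=P@W[:3,:3].T+W[:3,3]
    K=c["camera_matrix"]; q=q*[1,-1,-1]; p=q@K.T
    return p[:,:2]/p[:,2:]
def tr(pose,P):
    x,y,a=pose[:3]; P=np.atleast_2d(P).astype(float); R=np.array([[np.cos(a),-np.sin(a),0],[np.sin(a),np.cos(a),0],[0,0,1]])
    return P@R.T+[x,y,0]
def fit(obs,x0):  # obs: list (cam, localpts, pix)
    f=lambda s: np.concatenate([(proj(c,tr(s,P))-u).ravel() for c,P,u in obs])
    r=least_squares(f,x0,loss="soft_l1",x_scale=[10,10,.1]); return r.x,f(r.x).reshape(-1,2)
def rect(x0,x1,y0,y1,z): return np.array([[x0,y0,z],[x1,y0,z],[x1,y1,z],[x0,y1,z]])
def overlay(c,polys,box,k,name):
    x0,y0,w,h=box
    im=cv2.resize(np.ascontiguousarray(c["image"][y0:y0+h,x0:x0+w,::-1]),None,fx=k,fy=k,interpolation=cv2.INTER_CUBIC)
    for P,col in polys:
        u=((proj(c,P)-[x0,y0]+.5)*k)
        cv2.polylines(im,[np.round(u).astype(int)],True,col,1)
    cv2.imwrite(name,im)
E
python3 - <<'E'
from h import *
d=pickle.load(open("c0.pkl","rb")); t,s=d["top"],d["scene"]
O=rect(-95,95,-315,64,50)  # (-,-315),(+,-315),(+,64),(-,64)
b,r=fit([(t,O,[(404,240),(388,158),(222.5,184),(235.5,267)]),(s,O[[2,3]],[(341,228),(305,180)])],[500,0,.1])
print(b,r.round(1).tolist())
C=rect(-60,60,-45,45,16)
cv,r=fit([(t,C,[(206,269.5),(204,217),(165,218),(166,271)]),(s,C[[1,2]],[(344,211),(374,203)])],[500,150,0])
print(cv,r.round(1).tolist())
np.savez("p.npz",b=b,c=cv)
bp=[(tr(b,O),(0,255,0)),(tr(b,rect(-62,62,-47,47,50)),(0,255,255)),(tr(b,rect(-62,62,-47,47,34)),(255,0,255)),(tr(b,rect(-14,14,-5.5,5.5,30)),(0,0,255))]
cp=[(tr(cv,C),(0,255,0)),(tr(cv,rect(-60,60,-45,45,0)),(255,255,0)),(tr(cv,rect(-18,18,-5,5,64)),(0,0,255)),(tr(cv,rect(-18,18,-5,5,42)),(0,255,255))]
overlay(t,bp+cp,(150,150,265,130),3,"pics/t2.png"); overlay(s,bp+cp,(170,160,210,130),3,"pics/s2.png")
overlay(t,cp,(150,200,70,80),8,"pics/t3.png")
overlay(s,cp,(320,160,60,60),9,"pics/s3.png")
E
```

```text
[5.07247200e+02 1.34250914e+01 1.68143261e-01] [[1.0, -0.0], [0.4, -0.9], [-0.4, -0.8], [-1.2, 0.5], [-2.0, -0.1], [0.9, -3.7]]
[4.57589344e+02 1.76772588e+02 6.01753918e-02] [[-0.3, -0.6], [0.3, -0.8], [-0.1, 0.2], [-0.3, -0.0], [-0.3, -0.5], [-0.7, -1.1]]
```

View pics/t2.png

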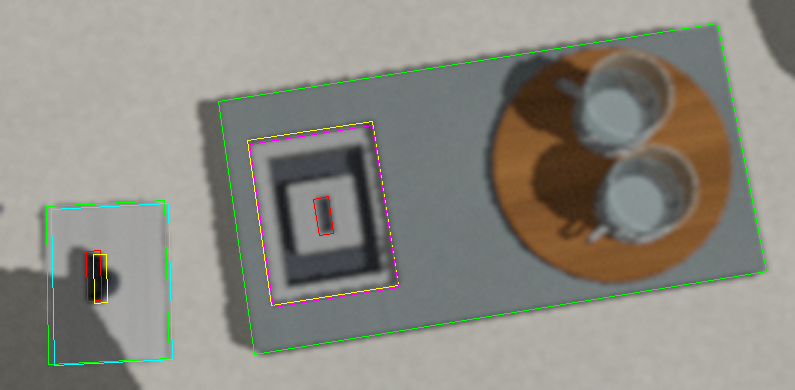

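View pics/s2.png

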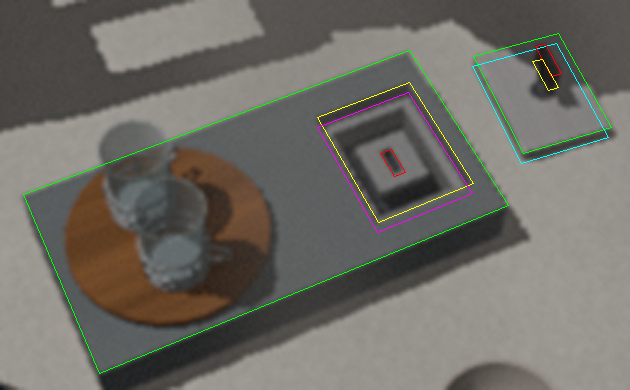

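View pics/t3.png

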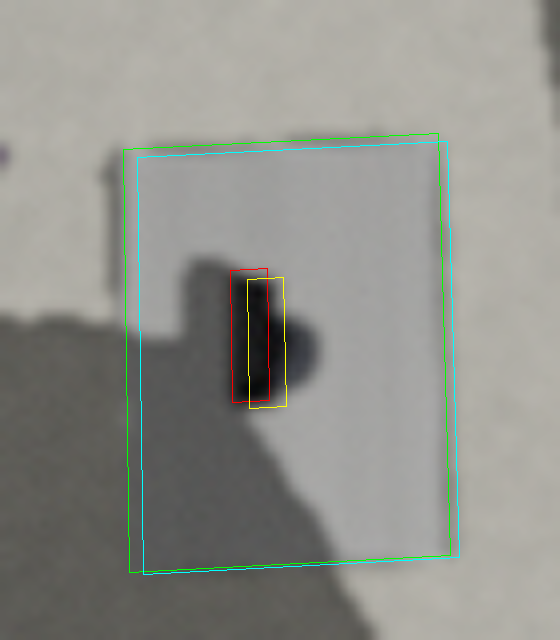

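View pics/s3.png

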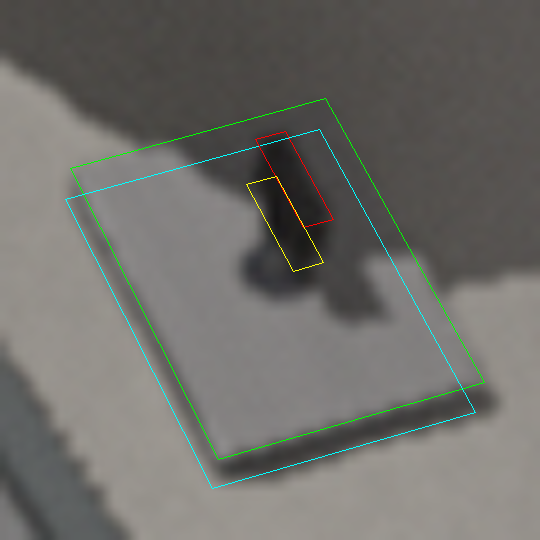

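```bash
python3 - <<'E'
from h import *
d=pickle.load(open("c0.pkl","rb")); t,s=d["top"],d["scene"]
z=np.load("p.npz"); b=z["b"]
O=rect(-95,95,-315,64,50)
bp=[(tr(b,O),(0,255,0)),(tr(b,rect(-62,62,-47,47,50)),(0,255,255)),(tr(b,rect(-62,62,-47,47,34)),(255,0,255)),(tr(b,rect(-51,51,-36,36,34)),(255,0,0)),(tr(b,rect(-14,14,-5.5,5.5,30)),(0,0,255))]
overlay(t,bp,(218,175,75,98),6,"pics/t4.png"); overlay(s,bp,(265,175,85,70),9,"pics/s4.png")
overlay(t,bp,(360,145,60,110),5,"pics/t5.png")
E
```

```text
(no output)
```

View pics/t4.png

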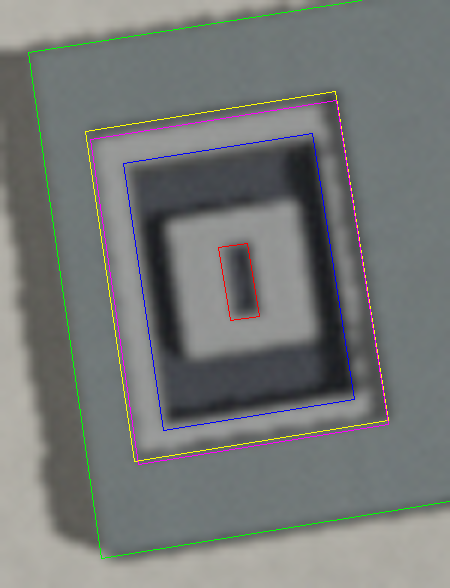

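View pics/s4.png

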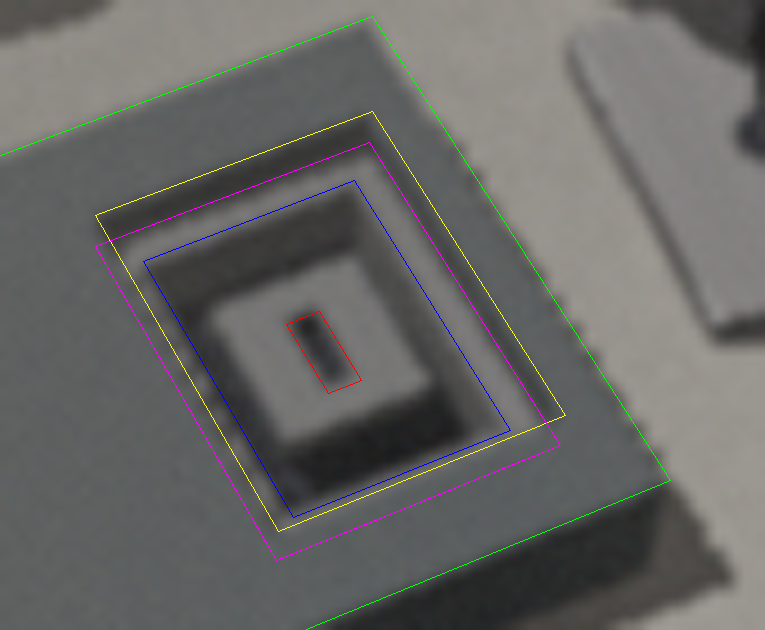

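View pics/t5.png

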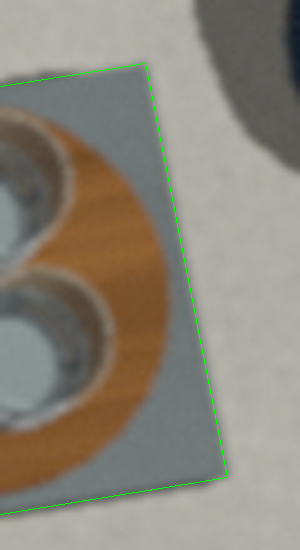

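```bash
cat >> h.py <<'E'
from scipy.ndimage import map_coordinates, gaussian_filter
def edgefit(views,pose,z_off=0,R=3.0,iters=6,verbose=True):
    """views: list of (cam, [ (P0,P1) local segments ]); refine x,y,yaw"""
    pose=np.array(pose,float)
    ims=[gaussian_filter(c["image"].astype(float).mean(2),0.7) for c,_ in views]
    for it in range(iters):
        L=[];off=[]
        r=R if it<3 else R/2
        for (c,segs),im in zip(views,ims):
            for k,(A,B) in enumerate(segs):
                P=np.array(A)+np.linspace(.06,.94,40)[:,None]*(np.array(B)-np.array(A))
                u=proj(c,tr(pose,P)); d=u[-1]-u[0]; n=np.array([-d[1],d[0]])/np.hypot(*d)
                s=np.arange(-r,r+.01,.1); q=u[:,None]+s[None,:,None]*n
                v=map_coordinates(im,[q[...,1],q[...,0]],order=1,mode="nearest")
                g=np.abs(np.gradient(v,axis=1)); j=g.argmax(1); w=g.max(1)>1.2
                L.append((c,P[w],u[w]+s[j][w][:,None]*n,n)); off.append((k,round(float(np.median(s[j][w])),2) if w.any() else None,int(w.sum())))
        f=lambda p: np.concatenate([((proj(c,tr(p,P))-u)@n) for c,P,u,n in L if len(P)])
        pose=least_squares(f,pose,loss="soft_l1",f_scale=.3,x_scale=[10,10,.1]).x
    if verbose: print(pose.round(4),off)
    return pose
def segs(R,idx=(0,1,2,3)): return [(R[i],R[(i+1)%4]) for i in idx]
E
python3 - <<'E'
from h import *
d=pickle.load(open("c0.pkl","rb")); t,s=d["top"],d["scene"]
z=np.load("p.npz"); b,c=z["b"],z["c"]
O=rect(-95,95,-315,64,50); I=rect(-62,62,-47,47,50); C=rect(-60,60,-45,45,16); S=rect(-14,14,-5.5,5.5,30);P=rect(-51,51,-36,36,34)
for nm,v in (("top",[t]),("scene",[s]),("both",[t,s])):
    print(nm)
    edgefit([(k,segs(O)) for k in v],b); edgefit([(k,segs(I)) for k in v],b);edgefit([(k,segs(P)) for k in v],b)
    edgefit([(k,segs(C)) for k in v],c)
E
```

```text
top
[5.060559e+02 1.242590e+01 1.695000e-01] [(0, 0.0, 40), (1, 1.5, 40), (2, None, 0), (3, 0.75, 40)]
[5.084681e+02 1.131320e+01 1.665000e-01] [(0, -0.5, 29), (1, -1.5, 39), (2, -0.4, 40), (3, -1.3, 39)]
[5.076392e+02 1.214610e+01 1.673000e-01] [(0, -0.3, 40), (1, -0.8, 40), (2, -0.35, 40), (3, -0.75, 40)]
[4.593692e+02 1.803295e+02 1.111000e-01] [(0, 0.4, 4), (1, 0.1, 15), (2, 0.1, 15), (3, None, 0)]
scene
[5.086897e+02 1.083670e+01 1.711000e-01] [(0, 0.6, 40), (1, 0.0, 38), (2, 1.25, 40), (3, 0.0, 36)]
[5.073147e+02 5.417300e+00 1.684000e-01] [(0, None, 0), (1, -1.05, 32), (2, 0.0, 37), (3, -0.65, 38)]
[5.031584e+02 2.215600e+01 1.929000e-01] [(0, 0.05, 24), (1, 0.0, 32), (2, 0.0, 40), (3, -1.1, 40)]
[4.684962e+02 1.726444e+02 7.650000e-02] [(0, 0.1, 40), (1, 0.1, 40), (2, 1.5, 9), (3, 0.6, 11)]
both
[5.082988e+02 1.226300e+01 1.709000e-01] [(0, -0.2, 40), (1, 0.85, 40), (2, None, 0), (3, 1.5, 40), (0, 1.2, 40), (1, 0.0, 39), (2, 0.75, 40), (3, -0.1, 35)]
[5.070182e+02 1.025020e+01 1.624000e-01] [(0, -0.7, 30), (1, -1.3, 40), (2, -0.1, 40), (3, -1.5, 34), (0, -0.6, 2), (1, -1.3, 31), (2, -1.5, 38), (3, -0.4, 40)]
[5.074333e+02 1.211390e+01 1.714000e-01] [(0, -0.3, 40), (1, -0.7, 40), (2, -0.35, 40), (3, -0.8, 40), (0, 0.1, 39), (1, -0.8, 39), (2, 0.1, 40), (3, -0.7, 40)]
[4.685400e+02 1.742286e+02 1.028000e-01] [(0, -0.3, 13), (1, None, 0), (2, 0.6, 17), (3, -1.5, 2), (0, 0.6, 40), (1, 0.0, 40), (2, 1.2, 9), (3, 0.55, 8)]
```

```bash
cat >> h.py <<'E'
from scipy.spatial.transform import Rotation as Ro
def down(a): return (Ro.from_euler("z",a)*Ro.from_euler("x",np.pi)).as_rotvec()
def st():
    from plant import readout
    o=readout.get_obs(); R=Ro.from_rotvec(o["tcp_rot"]).as_matrix()
    print("t",round(o["time_s"],2),"p",o["eef_pos"].round(1),"a",round(float(np.arctan2(R[1,0],R[0,0])),3),"F",o["force"].round(2),"T",o["torque"].round(2),"open",round(o["opening"],1),"j6",round(o["joint_pos"][5],3))
    return o
E
python3 - <<'E'
from plant import *
from plant import arm,claw
from h import *
a=0.06+np.pi
for p,aa in (((457.5,177,130),a),((507.5,12.2,70),.168+np.pi),((507.5,12.2,60),.168+np.pi/2)):
    print(arm.solve_ik(p,down(aa)))
p=readout.get_obs()["eef_pos"]
arm.move_l([p[0],p[1],330],vel=200)
arm.movep([457.5,177,200],down(a)); st()
arm.move_l([457.5,177,90]); arm.hold(.3); st()
for n in ("scene","top"):
    c=viewer.camera(n); cv2.imwrite(f"pics/{n}1.png",c["image"][:,:,::-1])
    x,y=(320,140) if n=="scene" else (140,190)
    cv2.imwrite(f"pics/{n}1c.png",cv2.resize(c["image"][y:y+100,x:x+100,::-1],None,fx=6,fy=6,interpolation=cv2.INTER_CUBIC))
E
```

```text
[ 0.22822794  0.31553052  1.85071253  0.          0.9753496  -1.40256838]
[-0.11210975  0.42649322  1.86929408  0.          0.84580536 -1.85090607]
[-1.12109747e-01  4.42597192e-01  1.87702816e+00 -4.44089210e-16
  8.21967304e-01 -2.80109747e-01]
t 3.68 p [458.  176.5 200.1] a -3.083 F [0.42 0.8  0.76] T [ 0.08 -0.17  0.02] open 87.9 j6 -1.402
t 4.87 p [458.  177.1  90.6] a -3.082 F [-0.2   0.14 -1.56] T [ 0.06 -0.13  0.04] open 88.2 j6 -1.403
```

View pics/scene1c.png

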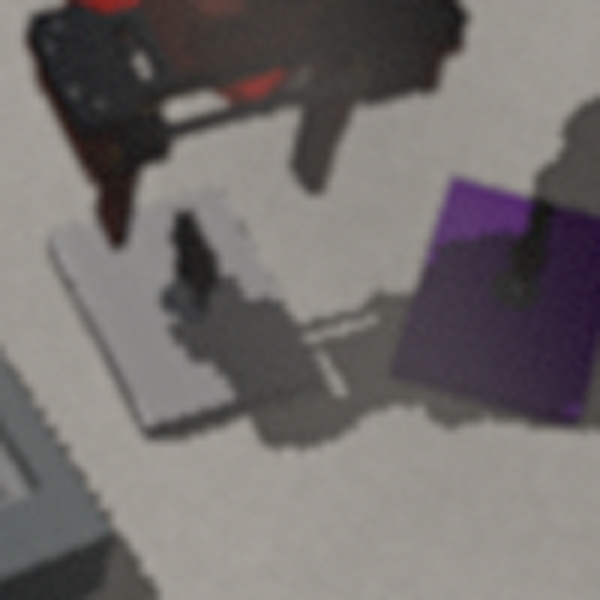

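View pics/top1c.png

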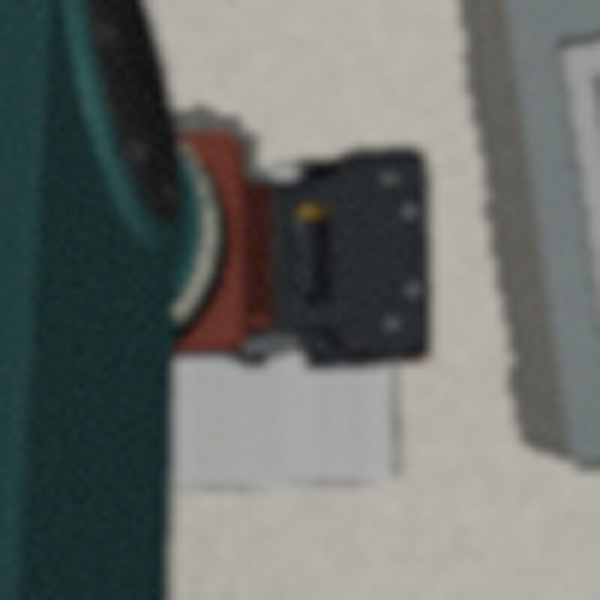

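```bash
python3 - <<'E'
from plant import arm,claw,readout,viewer
from h import *
d=pickle.load(open("c0.pkl","rb")); z=np.load("p.npz")
print("top edge pred", proj(d["top"],tr(z["c"],rect(-60,60,-45,45,16))).round(1).tolist(), proj(d["top"],tr(z["c"],rect(-60,60,-45,45,0))).round(1).tolist())
print("tcp scene", proj(d["scene"],[458,177.1,90.6]))
print(arm.move_l([457.5,177,43],vel=40,f_stop=6)); arm.hold(.2); st()
claw.grip(30); st()
claw.grip(5); arm.hold(.2); st()
c=viewer.camera("scene"); cv2.imwrite("pics/s5.png",cv2.resize(c["image"][140:240,300:420,::-1],None,fx=6,fy=6,interpolation=cv2.INTER_CUBIC))
E
```

```text
top edge pred [[205.7, 268.9], [204.3, 216.2], [164.9, 218.2], [165.7, 271.0]] [[206.8, 269.2], [205.4, 217.1], [166.6, 219.1], [167.3, 271.2]]
tcp scene [[353.650695 173.344029]]
False
t 6.49 p [457.7 177.   43.2] a -3.082 F [ 1.4   0.04 -0.47] T [ 0.02 -0.1  -0.02] open 87.8 j6 -1.403
t 7.49 p [457.5 177.   43. ] a -3.082 F [-0.21 -0.58  0.01] T [ 0.08 -0.09  0.03] open 30.2 j6 -1.403
t 8.14 p [457.5 177.   43. ] a -3.082 F [-0.4  -0.88  0.81] T [-0.06 -0.17 -0.07] open 9.8 j6 -1.403
```

View pics/s5.png

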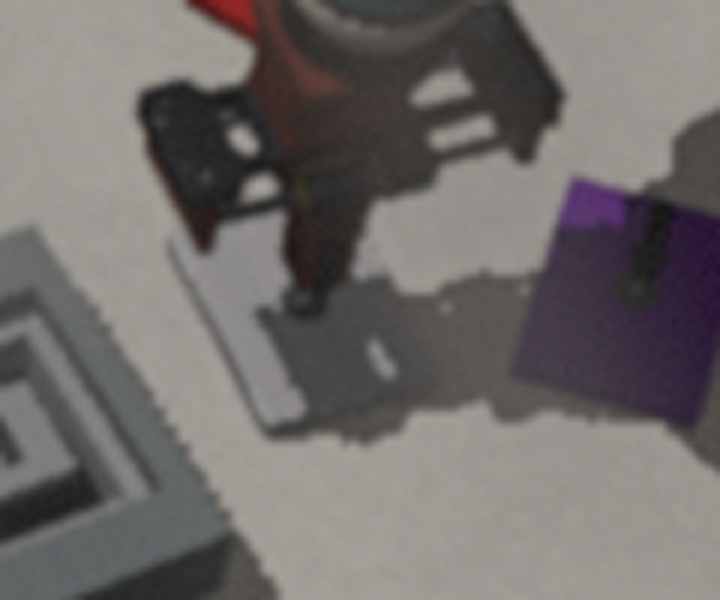

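```bash
python3 - <<'E'
from plant import arm,claw,readout,viewer
from h import *
arm.move_l([457.5,177,125],vel=80); arm.hold(.2); st()
arm.move_l([507.5,12.2,125],frame=down(.168+np.pi),vel=120)
arm.move_l([507.5,12.2,103],vel=60); arm.hold(.3); o=st()
d={}
for n in ("scene","top"):
    c=viewer.camera(n); d[n]=c
p=o["eef_pos"]; R=Ro.from_rotvec(o["tcp_rot"]).as_matrix(); ya=np.arctan2(-R[1,0],-R[0,0]); print(ya)
cp=[p[0],p[1],ya]; zu=p[2]-43
d["cp"]=cp; d["zu"]=zu; pickle.dump(d,open("c2.pkl","wb"))
b=[507.5,12.2,.168]
ov=[(tr(cp,rect(-60,60,-45,45,zu+16)),(0,255,0)),(tr(cp,rect(-60,60,-45,45,zu)),(255,255,0)),(tr(b,rect(-95,95,-315,64,50)),(0,0,255)),(tr(b,rect(-62,62,-47,47,50)),(0,255,255))]
for k,q in (("a",[]),("b",ov)):
    overlay(d["scene"],q,(250,150,110,90),7,f"pics/s6{k}.png"); overlay(d["top"],q,(205,165,110,110),6,f"pics/t6{k}.png")
E
```

```text
t 9.57 p [457.1 176.9 124.5] a -3.082 F [ 0.82  0.75 -1.95] T [ 0.01 -0.2  -0.02] open 9.9 j6 -1.403
t 11.97 p [507.7  12.2 103.3] a -2.974 F [-0.19  0.51 -2.78] T [ 0.06 -0.14  0.07] open 10.2 j6 -1.851
0.1680078336440998
```

View pics/s6a.png

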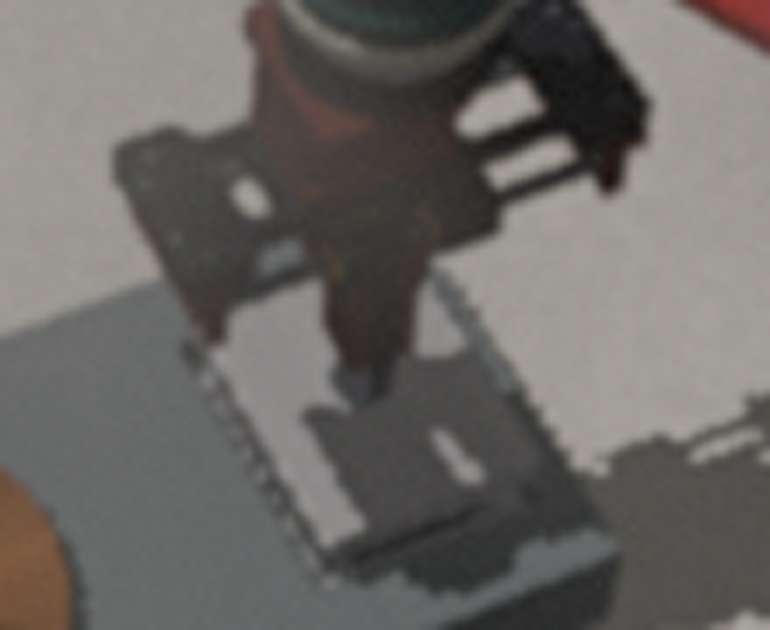

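View pics/s6b.png

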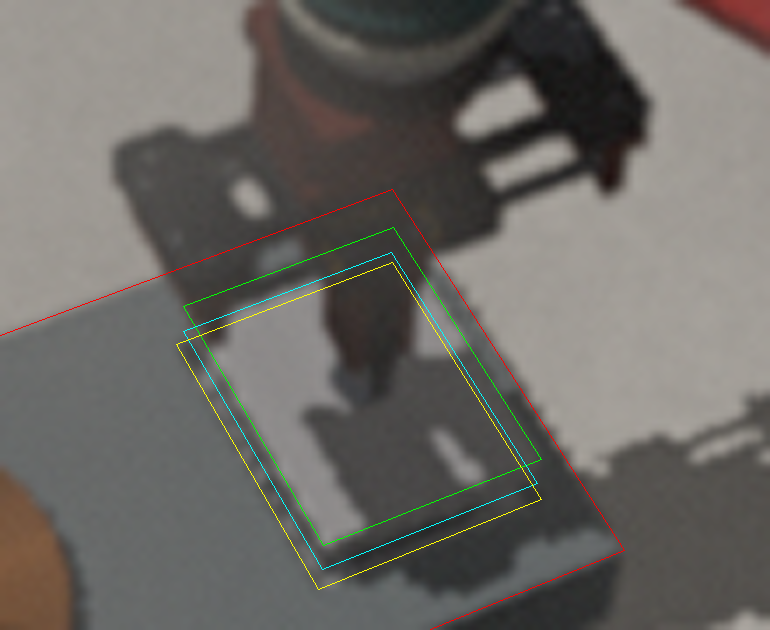

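View pics/t6a.png

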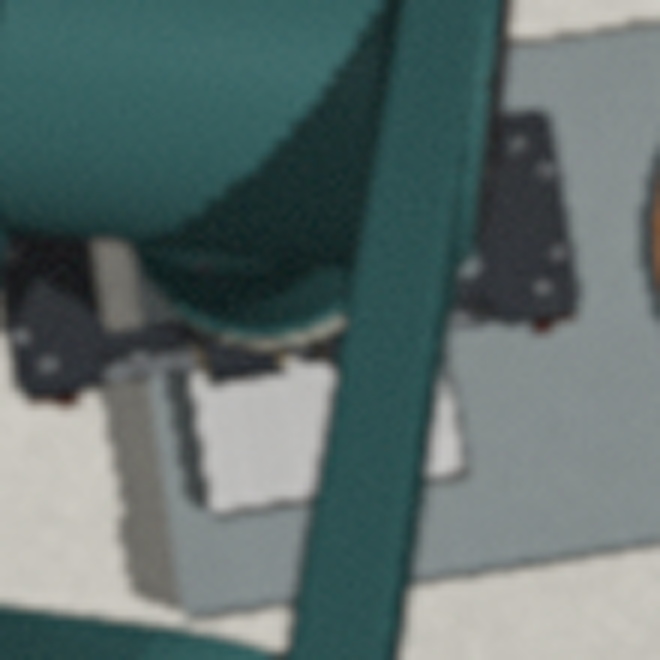

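View pics/t6b.png

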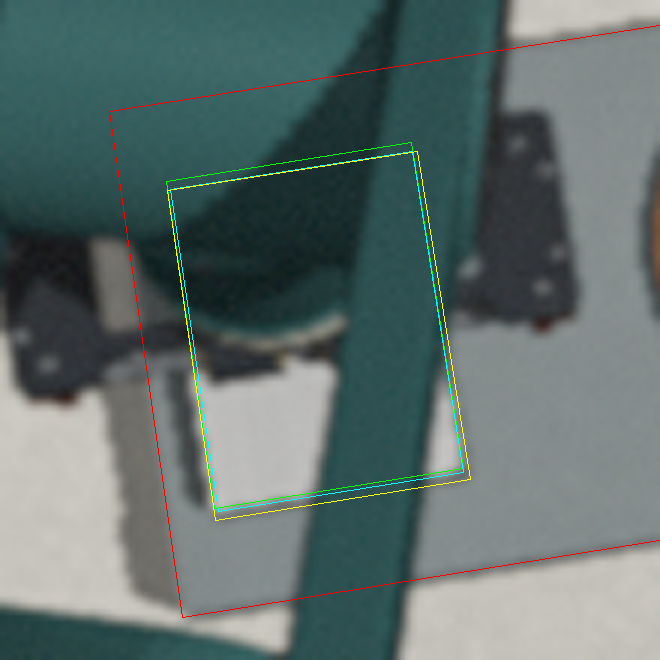

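```bash
python3 - <<'E'
from h import *
d=pickle.load(open("c2.pkl","rb")); d0=pickle.load(open("c0.pkl","rb"))
b=[507.5,12.2,.168]; cp=d["cp"]; zu=d["zu"]
ov=[(tr(cp,rect(-60,60,-45,45,zu+16)),(0,255,0)),(tr(b,rect(-95,95,-315,64,50)),(0,0,255)),(tr(b,rect(-62,62,-47,47,50)),(0,255,255))]
overlay(d["top"],ov,(222,222,68,50),11,"pics/t7.png"); overlay(d0["top"],ov[1:],(222,222,68,50),11,"pics/t7o.png")
overlay(d["scene"],ov,(275,190,70,55),11,"pics/s7.png")
im=d["top"]["image"].mean(2)
# sample vertical profile across bottom cover edge & base bottom edge at column 245..
for x in (243,246,249,252): print(x,[int(v) for v in im[240:270,x]])
for y in (232,236,240,244): print(y,[int(v) for v in im[y,222:248]])
E
```

```text
243 [187, 186, 187, 187, 187, 186, 187, 188, 185, 167, 129, 119, 132, 137, 136, 138, 138, 138, 136, 137, 137, 135, 136, 137, 138, 129, 117, 143, 183, 195]
246 [187, 186, 188, 188, 188, 189, 190, 191, 179, 139, 115, 129, 137, 138, 139, 137, 139, 139, 138, 137, 138, 137, 137, 139, 137, 127, 120, 154, 186, 194]
249 [185, 186, 186, 186, 186, 187, 186, 183, 163, 127, 118, 132, 139, 136, 137, 137, 138, 137, 137, 137, 137, 138, 139, 140, 130, 119, 143, 183, 196, 196]
252 [186, 186, 185, 185, 186, 187, 188, 175, 131, 109, 128, 137, 135, 138, 136, 137, 137, 138, 138, 136, 137, 137, 136, 134, 123, 113, 139, 165, 171, 164]
232 [137, 113, 106, 107, 106, 106, 107, 113, 127, 133, 128, 104, 79, 69, 81, 125, 166, 185, 188, 187, 186, 188, 187, 185, 184, 185]
236 [163, 125, 107, 107, 109, 109, 107, 111, 120, 131, 134, 117, 91, 73, 74, 115, 165, 185, 189, 187, 186, 186, 187, 186, 185, 184]
240 [190, 164, 128, 109, 107, 110, 112, 109, 113, 122, 132, 131, 111, 80, 70, 73, 113, 163, 187, 189, 187, 187, 188, 188, 187, 186]
244 [194, 183, 153, 121, 107, 107, 109, 109, 111, 118, 129, 137, 133, 110, 82, 71, 96, 141, 173, 187, 188, 187, 188, 189, 188, 187]
```

View pics/t7.png

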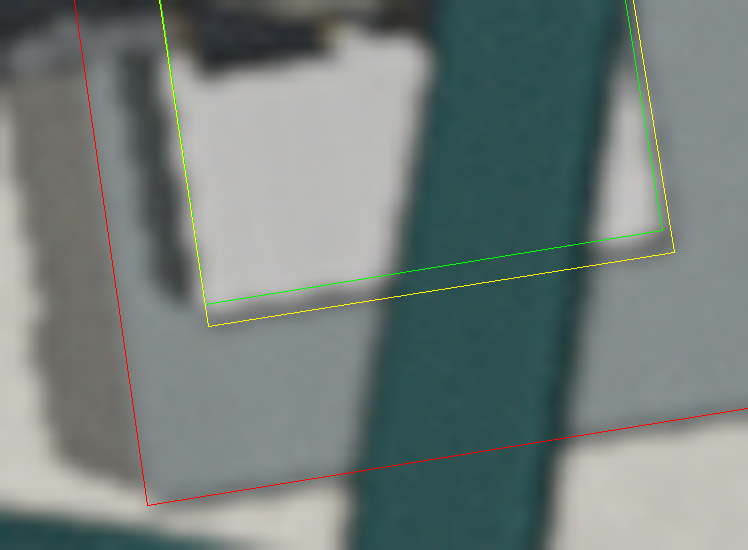

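View pics/t7o.png

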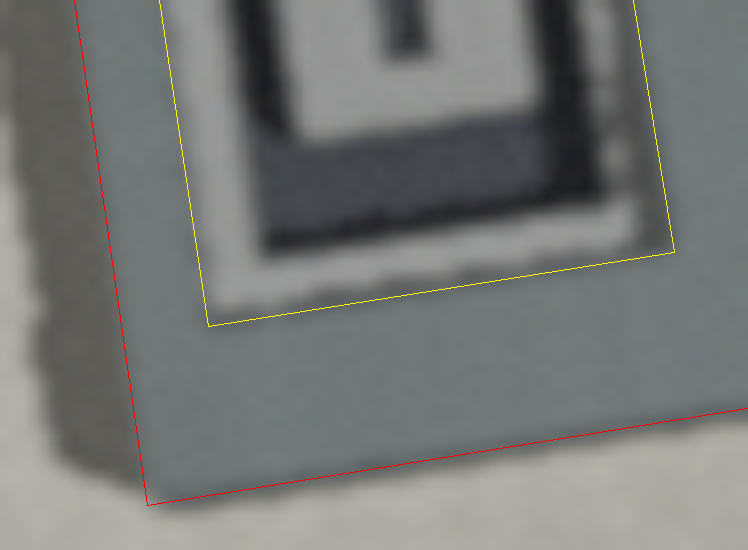

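View pics/s7.png

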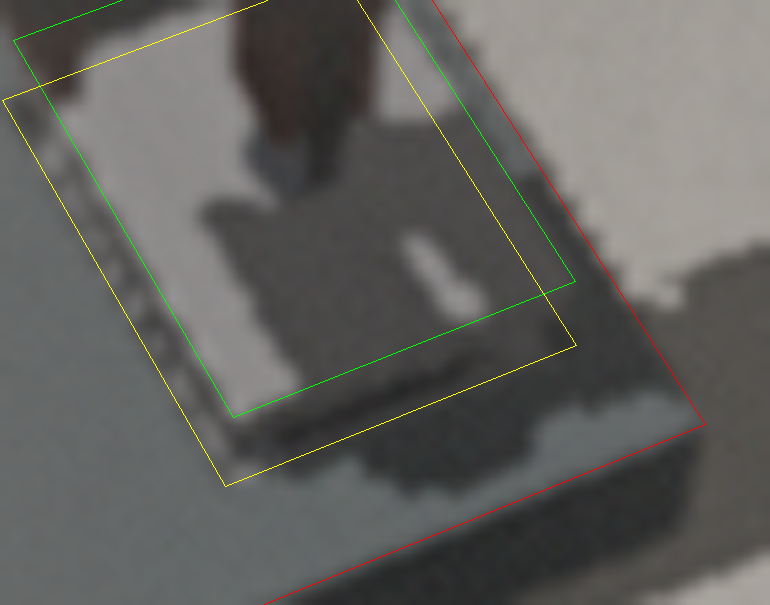

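```bash
python3 - <<'E'
from plant import arm,claw,readout,viewer
from h import *
print(arm.move_l([508,12.2,98],vel=40))
arm.hold(.3); st()
print(arm.move_l([508,12.2,76],vel=15,f_stop=4)); arm.hold(.2); st()
E
```

```text
False
t 12.64 p [508.   12.2  98. ] a -2.974 F [ 0.35  1.01 -2.43] T [ 0.11 -0.1   0.03] open 10.0 j6 -1.851
True
t 14.17 p [507.9  12.2  76.2] a -2.974 F [1.03 0.16 1.72] T [ 0.08 -0.45 -0.  ] open 9.7 j6 -1.851
```

```bash
python3 - <<'E'
from plant import arm,claw,readout,viewer
from h import *
claw.grip(24); arm.hold(.4); o=st()
arm.move_l([508,12.2,150],vel=150);arm.hold(.2); st()
d={n:viewer.camera(n) for n in ("scene","top")}
pickle.dump(d,open("c3.pkl","wb"))
b=[507.5,12.2,.168]
ov=[(tr(b,rect(-60,60,-45,45,50)),(0,255,0)),(tr(b,rect(-18,18,-5,5,98)),(0,0,255)),(tr(b,rect(-18,18,-5,5,76)),(0,0,255))]
for k,q in (("a",[]),("b",ov)):
    overlay(d["scene"],q,(250,150,110,90),7,f"pics/s8{k}.png"); overlay(d["top"],q,(205,165,110,110),6,f"pics/t8{k}.png")
E
```

```text
t 15.03 p [506.8  12.3  75.8] a -2.974 F [ 0.37 -0.51  0.17] T [ 0.08 -0.11 -0.01] open 23.9 j6 -1.851
t 15.87 p [507.1  12.3 148.9] a -2.974 F [ 0.62  0.29 -0.52] T [ 0.06 -0.14  0.01] open 24.0 j6 -1.851
```

View pics/s8b.png

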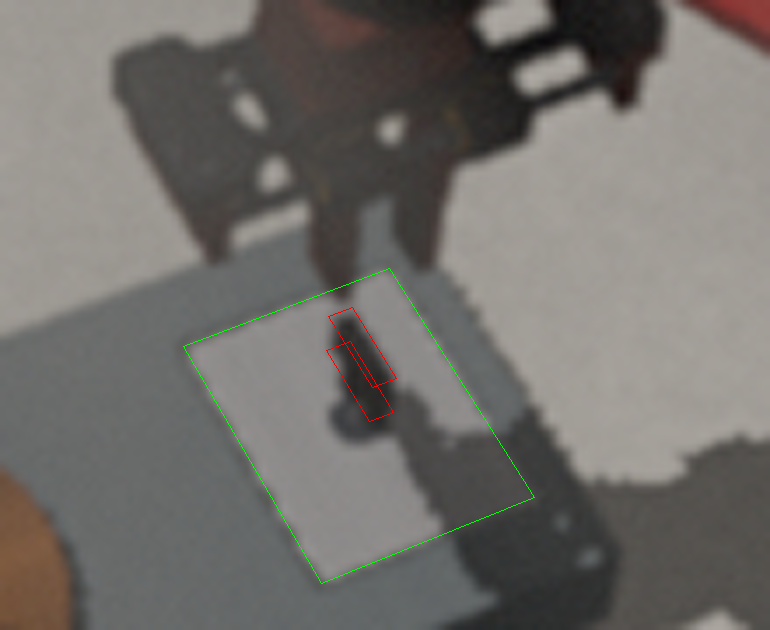

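View pics/s8a.png

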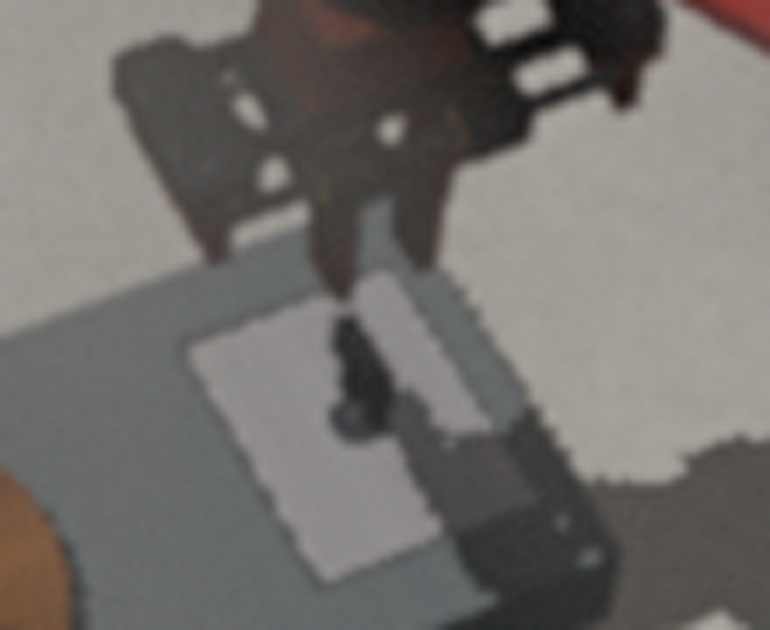

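View pics/t8a.png

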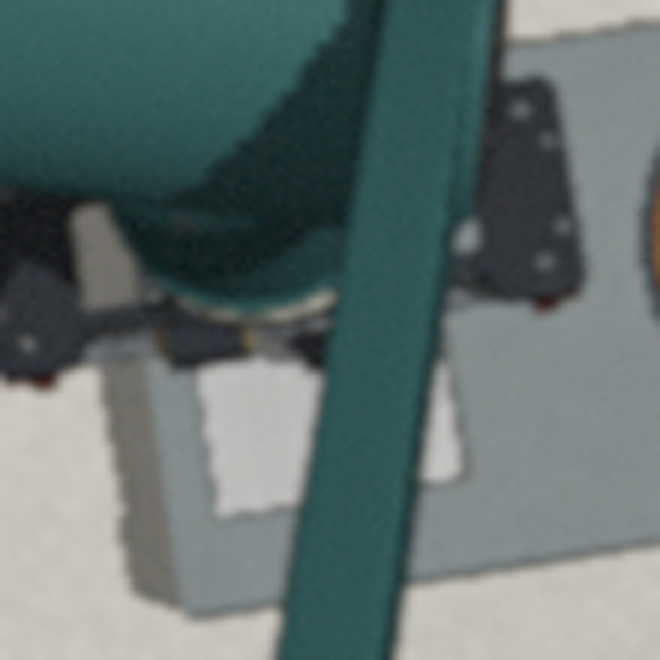

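The picture shows the cover lying flush in the bay, with scene-crop corners at (188,350), (325,583) and (395,272). Next I re-grip the bar high and push the stud in gently.

```bash
python3 - <<'E'
from plant import arm,claw,readout,viewer
from h import *
arm.move_l([507.5,12.2,95],vel=100)
print(arm.move_l([507.5,12.2,77],vel=40,f_stop=5)); arm.hold(.2); st()
claw.grip(5); arm.hold(.3); st()
print(arm.move_l([507.5,12.2,56],vel=9,f_stop=9)); st(); arm.hold(.2); st()
E
```

```text
False
t 17.47 p [507.7  12.2  77.2] a -2.974 F [0.6  0.06 0.52] T [ 0.01 -0.13 -0.01] open 24.5 j6 -1.851
t 18.14 p [507.6  12.2  77.1] a -2.974 F [-0.46 -1.14  1.5 ] T [ 0.04 -0.11 -0.06] open 10.1 j6 -1.851
True
t 19.54 p [507.6  12.2  64.4] a -2.974 F [-0.44 -0.04  5.09] T [ 0.06 -0.02 -0.03] open 9.7 j6 -1.851
t 19.74 p [507.6  12.2  64.4] a -2.974 F [-0.55  0.37  5.62] T [0.05 0.06 0.02] open 9.8 j6 -1.851
```

```bash
python3 - <<'E'
from plant import arm,claw,readout,viewer
from h import *
print(arm.move_l([507.5,12.2,60],vel=5,f_stop=5)); st(); arm.hold(.2); st(); arm.hold(.1); st()
E
```

```text
True
t 20.03 p [507.6  12.1  64.5] a -2.974 F [0.22 0.1  4.88] T [ 0.09 -0.02 -0.05] open 9.7 j6 -1.851
t 20.23 p [507.6  12.2  64.5] a -2.974 F [-1.16 -0.19  5.45] T [ 0.05 -0.06  0.01] open 9.8 j6 -1.851
t 20.33 p [507.6  12.2  64.5] a -2.974 F [-0.52  0.15  5.91] T [ 0.09 -0.02 -0.02] open 10.0 j6 -1.851
```

```bash
python3 - <<'E'
from plant import arm,claw,readout,viewer
from h import *
p=[507.5,12.2,64.3]
for th in (.15,.4,.7,1.0,1.25,1.45,1.55):
    arm.movep(p,down(.168+np.pi-th)); print(th,end=" "); o=st()
    if abs(o["torque"][2])>1.0 or o["force"][2]>16: print("ABORT"); break
E
```

```text
0.15 t 20.6 p [507.6  12.   64.4] a -3.124 F [-0.95 -1.37  6.39] T [-0.25  0.   -0.06] open 9.7 j6 -1.7
0.4 t 20.95 p [507.6  11.7  64.4] a 2.91 F [-0.75 -2.37  6.6 ] T [-0.61  0.09 -0.02] open 9.9 j6 -1.45
0.7 t 21.34 p [507.4  11.4  64.4] a 2.61 F [-1.78 -4.56  7.24] T [-0.76  0.15 -0.08] open 9.7 j6 -1.151
1.0 t 21.73 p [507.3  11.4  64.4] a 2.31 F [-1.86 -4.03  7.28] T [-0.85  0.21 -0.05] open 9.7 j6 -0.851
1.25 t 22.08 p [507.1  11.4  64.4] a 2.06 F [-0.55 -3.97  8.47] T [-0.91  0.28 -0.08] open 9.6 j6 -0.6
1.45 t 22.39 p [506.8  11.3  64.4] a 1.86 F [-2.57 -4.73  7.66] T [-1.01  0.43 -0.07] open 9.5 j6 -0.4
1.55 t 22.64 p [506.7  11.3  64.4] a 1.76 F [-2.49 -6.27  8.77] T [-1.    0.48  0.01] open 9.6 j6 -0.3
```

```bash
python3 - <<'E'
from plant import arm,claw,readout,viewer
from h import *
for th in (1.58,1.61):
    arm.movep([506.7,11.4,64.3],down(.168+np.pi-th)); arm.hold(.1); print(th,end=" "); o=st()
    if abs(o["torque"][2])>.4: break
# rise with the stud a little, then release
print(arm.move_l([506.7,11.4,67.5],vel=10)); arm.hold(.2); st()
E
```

```text
1.58 t 22.99 p [506.5  11.1  64.4] a 1.73 F [-1.96 -2.07  7.12] T [-0.43  0.11  0.11] open 9.9 j6 -0.273
1.61 t 23.34 p [506.6  11.1  64.4] a 1.701 F [-0.78 -1.33  6.33] T [-0.35  0.11  0.43] open 9.9 j6 -0.244
False
t 24.01 p [506.6  11.2  67.4] a 1.7 F [-1.55 -4.17  4.56] T [-0.77  0.18  0.52] open 10.0 j6 -0.243
```

```bash
python3 - <<'E'
from plant import arm,claw,readout,viewer
from h import *
claw.grip(22); arm.hold(.3); st()
claw.grip(40); arm.hold(.1)
arm.move_l([506.6,11.2,180],vel=120); arm.hold(.3)
arm.move_l([506.6-90,11.2-160,330],vel=200); arm.hold(.3);st()
d={n:viewer.camera(n) for n in ("scene","top")}
pickle.dump(d,open("c4.pkl","wb"))
b=[507.5,12.2,.168]; h=50+24-8.5
ov=[(tr(b,rect(-60,60,-45,45,50)),(0,255,0)),(tr(b,rect(-5,5,-18,18,h+22)),(0,0,255)),(tr(b,rect(-5,5,-18,18,h)),(0,0,255))]
for k,q in (("a",[]),("b",ov)):
    overlay(d["scene"],q,(260,165,90,75),8,f"pics/s9{k}.png"); overlay(d["top"],q,(205,165,110,110),5,f"pics/t9{k}.png")
cv2.imwrite("pics/s10.png",d["scene"]["image"][:,:,::-1])
E
```

```text
t 24.74 p [506.3  11.5  67.3] a 1.7 F [ 0.76 -0.23 -0.17] T [-0.09 -0.03  0.01] open 22.0 j6 -0.243
t 28.37 p [ 416.6 -148.4  329.6] a 1.7 F [ 0.31 -0.76  0.05] T [ 0.02 -0.09 -0.01] open 40.2 j6 -0.628
```

View pics/s9a.png

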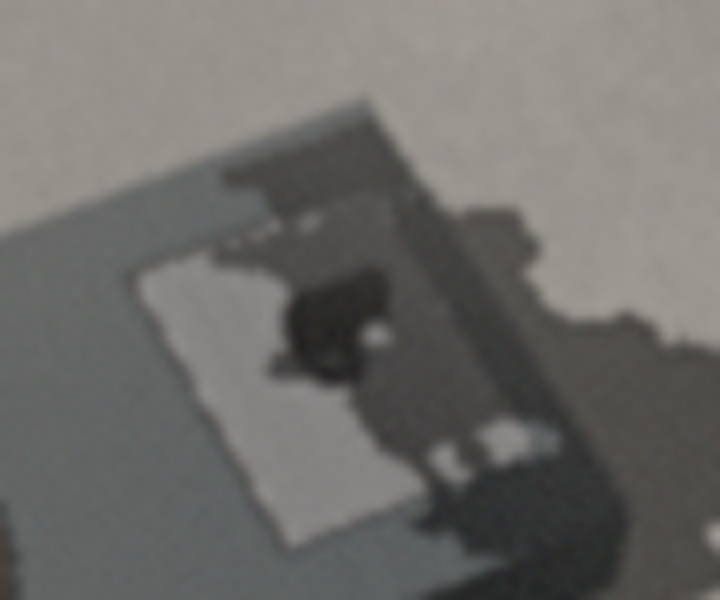

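View pics/s9b.png

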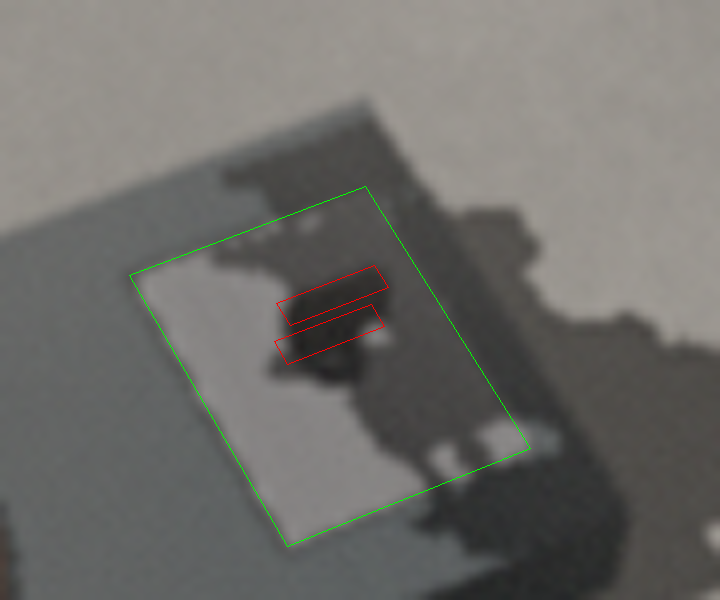

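View pics/t9b.png

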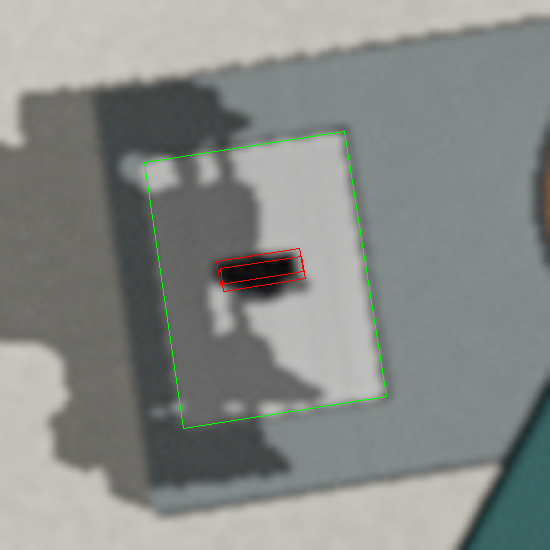

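View pics/s10.png

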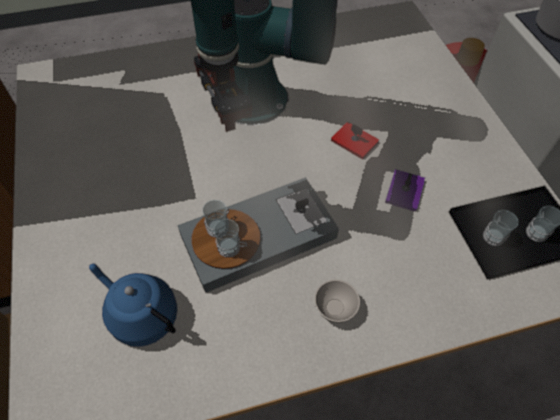

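```bash
python3 - <<'E'
from plant import arm
from h import *
st(); arm.close_job()
E
```

```text
t 28.47 p [ 416.7 -148.5  329.8] a 1.7 F [ 0.38  0.19 -0.41] T [-0.01 -0.13 -0.04] open 40.1 j6 -0.628
the job is handed in; nothing more can be done
```

I set the aluminium cover flat into the bay, pushed its stud in to the cup floor and turned it clockwise to its stop. I then let it rise, released it and handed the job in at 28.5 s; the interface gave no verdict.

**Pushing and turning:** the stud bottomed at about 12.7 mm with about 5.5 N on the tool. The highest reading between steps was about 9 N. At about 1.6 rad of turn the torque rose to 0.43 N m, which I took as the stop.

**Last pictures:**
- The cover lies flush and square within the bay outline.
- The wing grip stands across the cover, at the height expected for a stud caught about 8.5 mm in.
- The glasses, kettle and bowl look unmoved.

**Checks that disagreed or were not made:**
- The two cameras differed by about 1 to 2 mm on the bay's position, inside its 2 mm play. The cover still went in at the first try.
- I did not test the lock by pulling on it. The catch depth is judged only from how well the model outline fits the pictures.

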